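# Gauge a leadscrew nut and sort it

### The job

Check the bronze nut that stands nearer to the robot: lift it onto the upright thread gauge and screw it down clockwise as far as it will go. Then screw it off again: if it went fully home onto the gauge's shoulder, stand it upright in the shallow wooden tray; if it stopped short, put it in the yellow open-fronted bin. Leave the other nut standing where it is.

Things in the scene. Friction and masses are not known exactly. Their poses are not given: they have to be found in the camera images.
- nut_k_mid (a point): centre (half-way up, on the axis) of one of two bronze nuts that look exactly alike: round, 56 mm outside, 28 mm high, 0.2 to 0.45 kg, standing flat on the bench, bore upright (z up the bore). Bore 33 mm clear over the thread crests; right-hand thread; four dark slots in the rim at its +x, +y, -x, -y. One of the two nuts goes fully home on the gauge, the other is off pitch, unseen.
- nut_m_mid (a point): the same point of the other nut; same look, sizes and axes as the first.
- gauge_shoulder (a point): centre of the flat shoulder of the steel thread gauge, 52 mm above the bench, z up the gauge's axis. The gauge is fixed: round foot 100 mm across, 12 mm high, knurled body 46 mm across up to the shoulder. A good nut turned home has its underside on the shoulder (centre 14 mm above it, within 1.5 mm); the off-pitch nut stops dead with its underside 7 to 8 mm above the shoulder.
- gauge_thread_top (a point): top end of the gauge's thread, on its axis, 22 mm above the shoulder. Right-hand four-start thread, 40 mm outside, 30 mm core, 10 mm pitch, 40 mm lead (clockwise from above a nut sinks 1 mm per 9 degrees), about 3 mm axial play. A nut lowered on at any angle rests with its underside 10 to 20 mm above the shoulder and stays; home takes 90 to 180 degrees, the off-pitch nut stops after 20 to 130.
- gauge_tip (a point): tip of the plain pilot on top of the gauge, on its axis, 46 mm above the shoulder. The pilot is 30 mm across and tapers over its last 14 mm to 18 mm. To take a nut off, turn it back anticlockwise; once its underside is 21 mm above the shoulder it is free to be lifted straight off.
- tray: shallow open wooden tray, fixed to the bench, 140 mm (its x) by 180 mm (its y), 28 mm high, walls and floor 8 mm thick; origin at the centre of its underside, on the bench. For good nuts.
- scrap_bin: yellow plastic parts bin, fixed to the bench, 150 mm (its x) by 180 mm (its y), floor and walls 4 mm thick, walls 75 mm high, but the front wall (its -x side) and the 40 mm of the side walls next to it only 40 mm high (sloping up); origin at the centre of its underside, on the bench. For nuts that fail.
Not all that is in view belongs to the job. Of the things shaped like the scrap_bin, the yellow one is meant. Leave any turquoise look-alike of the part that bears nut_m_mid alone.

How it is judged:
On the way:
1. one nut has been screwed down on the gauge as far as it goes: a good nut to within 2 mm of the shoulder, the off-pitch nut to where it stops (((horizontal distance between nut_m_mid and gauge_shoulder below 0.004 m and z of nut_m_mid in the frame of gauge_shoulder below 0.016 m) or (horizontal distance between nut_k_mid and gauge_shoulder below 0.004 m and z of nut_k_mid in the frame of gauge_shoulder below 0.024 m))), for 0.2 s.
At the end, for the whole second after the job is handed in: The nut that stood nearer to the robot is released and at rest: the good one upright (within 0.15 rad) on the tray's floor, the off-pitch one inside the yellow bin, centre below 60 mm. The farther nut (it starts at x above 0.53 m) stands upright within 30 mm of its start (((x of nut_m_mid in the frame of tray between -0.06 and 0.06 m and y of nut_m_mid in the frame of tray between -0.08 and 0.08 m and height (world z) of nut_m_mid below 0.026 m and angle between each of nut_m_mid, nut_k_mid's own z axis and vertical below 0.15 rad and linear speed of nut_m below 0.02 m/s and distance of nut_k_mid from where it was at the start of the episode below 0.03 m and world x of nut_k_mid above 0.485 m) or (x of nut_k_mid in the frame of scrap_bin between -0.071 and 0.071 m and y of nut_k_mid in the frame of scrap_bin between -0.086 and 0.086 m and height (world z) of nut_k_mid below 0.06 m and linear speed of nut_k below 0.02 m/s and distance of nut_m_mid from where it was at the start of the episode below 0.03 m and angle between nut_m_mid's own z axis and vertical below 0.15 rad and world x of nut_m_mid above 0.485 m))); the robot touches nothing.
It also fails if it takes over 64 s, if anything falls off the work surface, if the arm or the gripper's body presses on something with over 40 N, if the wrist force passes 120 N, or if a joint passes its speed limit or range.

### The arm

A 7-joint arm with a two-finger parallel gripper is mounted at the origin on the work surface. World frame = base frame: x ahead of the robot, y to its left, z up, the work surface at z = 0. Lengths are in m, angles in rad, forces in N, time in s.
With the tool pointing down it reaches from about 0.4 to 0.875 m from the base axis. Payload 19.3 kg.
Tool frame: the origin (TCP) lies at the very end of the fingers, on their centre line; the grasp point (between the pads) lies 19 mm behind it (arm.tcp_to_grasp is the distance from the TCP to the grasp point, in m); z points along the fingers, x is the direction in which the jaws open and shut, and the axes are right-handed (so a half turn about z gives the same grasp; the last joint's range is limited). The gripper opens to 85 mm and grips with 20 to 120 N. Pads are 22 mm wide; open, the fingers measure 114 mm over their backs; the gripper's body (76 mm by 85 mm) begins 54 mm behind the grasp point. The pads swing forward as they close: fully open they stand 13 mm farther back than shut.
Start: joints at [-1.406, 0.521, -0.036, 1.599, 0.021, 1.021, -0.113], TCP at [0.145, 0.608, 0.231] pointing down, gripper open.
Joint ranges: [-2.91, 2.91], [-0.3, 2.13], [-1.5, 1.42], [0.17, 2.43], [-1.26, 4.41], [0.16, 1.93], [-2.52, 2.52]. Speed limits (rad/s): [1.89, 1.89, 2.39, 2.39, 3.01, 3.01, 3.01].

### API

Orientations are given as a unit quaternion [x, y, z, w].
In Python, from cell import arm gives the robot as it stands.
- The arm moves only by the tool arm_command, never from a script. Its argument "rows" is a list that holds one entry, the list of rows, each a list of 5 numbers: the shift along the tool's x, y, z in cm, then the turn about the tool's z in degrees, then the finger opening in cm, from 0 to 8.54. A call has 1 to 12 rows; each row is the pose to reach, as a shift and turn from the pose commanded when the call began, along the tool's axes at that moment; what a row does not reach only later rows make up. A row lasts 1/8 s, in which the tool goes at most 62.5 mm and 10.7 degrees, less where a joint would pass 70% of its speed; a pose out of reach is approached as far as the arm can. A call with a gripper value outside its range is refused whole. The fingers move at their own pace and stop on an object; "newtons" is the grip in N (left out, the last holds). Time passes only in rows, so rows that repeat a pose let the fingers close. It gives the time, the measured TCP pose, the force and the opening at its end, in the units of the state.
- arm.get_obs(): the state, without advancing time (a new reading comes with each control period).
- arm.grab_frame(name): name is "side" or "top"; returns a dict with "frame" (420x560x3 uint8, blue, green, red), "camera_matrix" (3x3 intrinsics, pixels), "xyz" and "orientation" of the camera in the world. Camera axes: x right, y down, z forward; pixel columns grow to the right and rows downward; lengths in m; the calibration is good to about 2 mm. A picture is of the moment at which its call begins. There is no depth.
- arm.close_job(): hands the job in, once; it reports no verdict.
Trained networks look in a picture, given as the dict that the camera call returned (one of the last four; its "shot" number tells which), for a name from the list of things; names that differ only in an ending like _2 or _b are one class to them, and where a whole thing is asked for, a point or a joint stands for the part that bears it (a point fixed in the world has none). Each returns a list of dicts, best first, with "score" (0 to 1); they miss things now and then, are a little off and sometimes report something else, mostly with a low value. They report only what shows in the picture. A call takes as long as a camera call. They do not tell look-alikes from the thing itself.
- arm.search_frame(picture, query): "location" ([x, y, z] in m, in world coordinates, good to about 4 mm: the middle of the surface that is visible of it).
- arm.regions_of(picture, query): "region" (420x560 bool, what is visible of it).
The state is a dict: "clock": time; "joints": joint angles; "qd": joint speeds; "joint_efforts": joint torques, N m; "ee_pos": TCP position; "tcp_rot": TCP orientation; "contact_force": force on the tool from outside, world axes, zero at the start; "ft_torque": the same for the moment, N m; "finger_gap": opening from 0.0 (shut) to 1.0 (fully open).
Only numpy, scipy, OpenCV 4.12 (cv2) and the standard library are available. Lean on these libraries where they do the work, as an engineer would, in place of code of your own. Each camera call takes 0.05 s, during which the arm holds its last target.

## Working session

There is one attempt and no reset: what is moved stays moved. The work goes in short steps, Python scripts to look and compute and a tool call to move; the robot and the scene stay as the last step left them, time stands still between calls to the robot, and variables do not carry over. Pictures are saved under pics/ and viewed, and the job is handed in when it is done.

Besides the shell and the picture viewer there is one more tool, called after "Call:" by a JSON object that holds its "name" and its "arguments", one argument or row to a line. arm_command: Moves the arm, as the interface text tells. Its arguments: {"type":"object","properties":{"rows":{"type":"array","items":{"type":"array","items":{"type":"array","items":{"type":"number"}}}},"newtons":{"type":"number"}},"required":["rows"]}

```bash
ls; mkdir -p pics; cat > h.py <<'E'
from cell import arm
import numpy as np, cv2
from scipy.spatial.transform import Rotation as R
def show(o):
    print('t',round(o['clock'],2),'tcp',np.round(o['ee_pos'],4),'q',np.round(o['tcp_rot'],4),'F',np.round(o['contact_force'],1),'M',np.round(o['ft_torque'],2),'gap',round(float(o['finger_gap']),3),'j',np.round(o['joints'],2))
def proj(p,P):
    Rm=R.from_quat(p['orientation']).as_matrix(); c=(np.atleast_2d(P)-p['xyz'])@Rm
    u=c@np.array(p['camera_matrix']).T; return u[:,:2]/u[:,2:]
def ray(p,uv,z):
    Rm=R.from_quat(p['orientation']).as_matrix()
    d=Rm@np.linalg.inv(np.array(p['camera_matrix']))@np.array([uv[0],uv[1],1.])
    o=np.array(p['xyz']); return o+d*(z-o[2])/d[2]
E
python3 - <<'E'
from h import *
o=arm.get_obs(); print(o.keys()); show(o); print(arm.tcp_to_grasp)
for n in ('top','side'):
    p=arm.grab_frame(n); cv2.imwrite(f'pics/{n}0.png',p['frame']); print(n,p['xyz'],p['orientation'],p['camera_matrix'])
    for q in ('nut_k_mid','gauge_shoulder','gauge_tip','tray','scrap_bin'):
        for r in arm.search_frame(p,q): print(n,q,np.round(r['location'],4),round(r['score'],2), np.round(proj(p,r['location'])[0]))
E
```

```text
pics
dict_keys(['clock', 'joints', 'qd', 'joint_efforts', 'ee_pos', 'tcp_rot', 'contact_force', 'ft_torque', 'finger_gap'])
t 0.0 tcp [0.1454 0.6075 0.2307] q [ 7.851e-01  6.194e-01 -4.000e-04  4.000e-04] F [-0.8 -0.5  0.1] M [ 0.01 -0.01 -0.02] gap 1.002 j [-1.41  0.52 -0.04  1.6   0.02  1.02 -0.11]
0.0187
top [ 0.23525138 -0.1230937   1.28290401] [ 0.70951342 -0.69718394  0.0693455  -0.07560726] [[447.44913111   0.         284.82069911]
 [  0.         447.44913111 208.96936969]
 [  0.           0.           1.        ]]
top nut_k_mid [0.5824 0.269  0.0253] 0.75 [156. 178.]
top gauge_shoulder [0.5306 0.0292 0.0121] 0.73 [238. 198.]
top gauge_tip [0.5247 0.0285 0.0116] 0.61 [238. 200.]
top tray [ 0.3984 -0.2429  0.0054] 0.8 [331. 245.]
top scrap_bin [ 0.6459 -0.5796  0.0034] 0.79 [444. 164.]
top scrap_bin [ 0.6327 -0.3036  0.0021] 0.59 [351. 167.]
side [0.39184358 0.94598594 0.7399381 ] [-0.03410108  0.87522187 -0.48211416  0.01974171] [[468.06741888   0.         279.82714686]
 [  0.         468.06741888 210.4496847 ]
 [  0.           0.           1.        ]]
side nut_k_mid [0.5876 0.2759 0.0241] 0.73 [211. 327.]
side gauge_shoulder [0.5334 0.0498 0.0121] 0.81 [252. 264.]
side gauge_tip [0.5354 0.0473 0.0114] 0.81 [251. 264.]
side tray [ 0.4031 -0.2374  0.0122] 0.86 [308. 205.]
side scrap_bin [ 0.3461 -0.5601  0.0365] 0.79 [327. 152.]
side scrap_bin [ 0.6404 -0.6308  0.0411] 0.61 [246. 140.]
side scrap_bin [ 0.6262 -0.3196  0.0335] 0.6 [237. 183.]
side scrap_bin [0.5874 0.2745 0.0277] 0.55 [211. 326.]
```

View pics/top0.png

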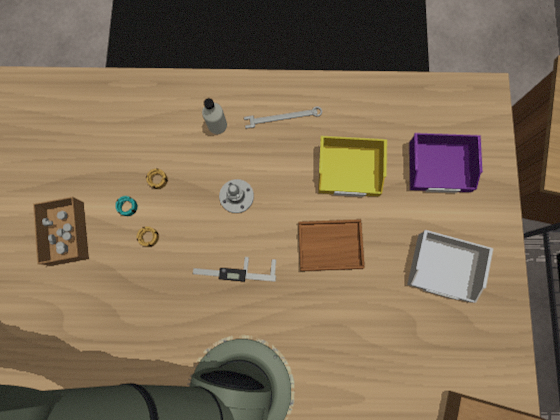

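View pics/side0.png

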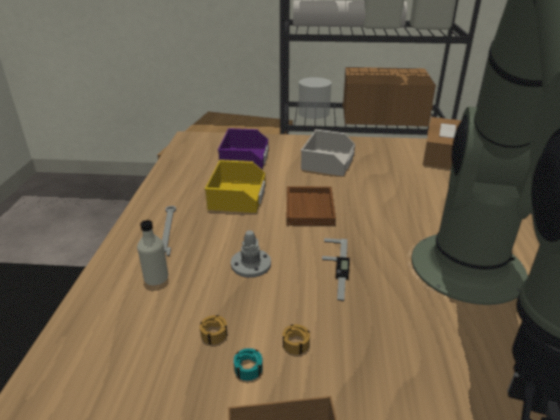

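The top view shows two bronze nuts at (156,178) and (147,237), with the turquoise look-alike at (125,206). The gauge is at (236,195), the yellow bin at (351,167) and the tray at (331,245). The nearer nut is the one at (147,237). Next I'll fit silhouettes to get accurate positions.

```bash
cat >> h.py <<'E'
from scipy.optimize import minimize
def cyl(x,y,z0,z1,r):
    a=np.linspace(0,2*np.pi,72,endpoint=False); c=np.c_[x+r*np.cos(a),y+r*np.sin(a)]
    return np.vstack([np.c_[c,np.full(72,z)] for z in (z0,z1)])
def hullmask(uv,ss=4):
    m=np.zeros((420*ss,560*ss),np.uint8); h=cv2.convexHull((uv*ss+ss/2).astype(np.float32)).round().astype(np.int32)
    cv2.fillConvexPoly(m,h,1); return m
def fitcyl(items,x0,parts):
    # items: [(pic,mask)], parts: list of (z0,z1,r)
    tg=[]
    for p,m in items:
        mm=cv2.resize(m.astype(np.uint8),None,fx=4,fy=4,interpolation=cv2.INTER_NEAREST); tg.append(mm)
    def cost(v):
        c=0
        for (p,_),t in zip(items,tg):
            r=np.zeros_like(t)
            for z0,z1,rr in parts: r|=hullmask(proj(p,cyl(v[0],v[1],z0,z1,rr)))
            c+=1-(r&t).sum()/(r|t).sum()
        return c
    s=minimize(cost,x0,method='Nelder-Mead',options=dict(initial_simplex=np.array(x0)+np.array([[0,0],[.006,0],[0,.006]]),xatol=1e-4,fatol=1e-4))
    return s.x,s.fun
def hull(m):
    h=cv2.convexHull(cv2.findNonZero(m.astype(np.uint8))); o=np.zeros(m.shape,np.uint8); cv2.fillConvexPoly(o,h,1); return o
E
python3 - <<'E'
from h import *
P={n:arm.grab_frame(n) for n in('top','side')}
seg={}
for n,p in P.items():
    for q in ('nut_k_mid','gauge_tip','gauge_shoulder'):
        rs=arm.regions_of(p,q); seg[n,q]=rs
        for r in rs:
            m=r['region']; ys,xs=np.nonzero(m); print(n,q,round(r['score'],2),m.sum(),xs.min(),xs.max(),ys.min(),ys.max(), p['frame'][m].mean(0).round())
    f=p['frame']; hsv=cv2.cvtColor(f,cv2.COLOR_BGR2HSV)
for n,boxes in dict(top=(100,160,180,250),side=(185,305,320,385)).items():
    x0,y0,x1,y1=boxes; c=P[n]['frame'][y0:y1,x0:x1]; cv2.imwrite(f'pics/{n}nuts.png',cv2.resize(c,None,fx=6,fy=6 if n=='top' else 5,interpolation=cv2.INTER_CUBIC)[:600,:800])
import pickle; pickle.dump((P,seg),open('s.pkl','wb'))
E
```

```text
top nut_k_mid 0.59 253 146 166 168 188 [ 59. 109. 136.]
top gauge_tip 0.55 978 218 253 179 213 [132. 138. 140.]
top gauge_shoulder 0.81 941 219 253 179 213 [132. 138. 139.]
side nut_k_mid 0.71 611 199 226 315 344 [ 42.  80. 102.]
side gauge_tip 0.82 1148 231 270 231 277 [91. 96. 96.]
side gauge_shoulder 0.68 1147 232 270 231 277 [91. 97. 96.]
```

View pics/topnuts.png

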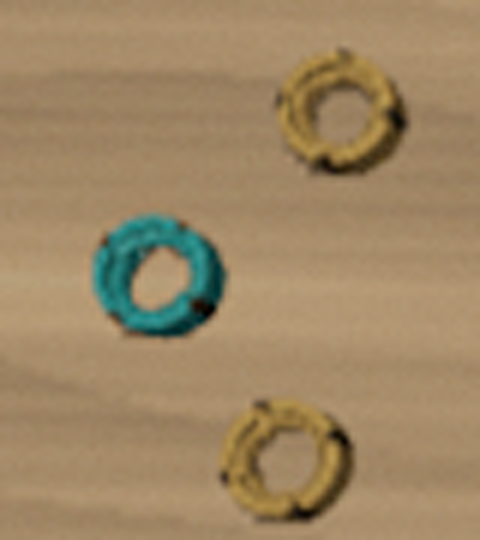

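```bash
python3 - <<'E'
from h import *
import pickle; P,seg=pickle.load(open('s.pkl','rb'))
guess={'far':(.582,.27),'near':(.42,.285)}
def bronze(p,x,y):
    f=p['frame']; hsv=cv2.cvtColor(f,cv2.COLOR_BGR2HSV).astype(int)
    return hsv
for n,p in P.items():
    hsv=cv2.cvtColor(p['frame'],cv2.COLOR_BGR2HSV)
    print(n,'wood',[hsv[y,x] for y,x in ((250,100),(200,180))] if n=='top' else [hsv[y,x] for y,x in ((360,320),(300,200))])
    m=((hsv[...,1]>115)&(hsv[...,0]<35)) 
    v=(p['frame'].max(2)<60); 
    items={}
    for k,g in guess.items():
        u=proj(p,(g[0],g[1],.014))[0]; w=22 if n=='top' else 30
        mm=np.zeros(m.shape,bool); y0,x0=int(u[1]-w),int(u[0]-w); mm[y0:y0+2*w,x0:x0+2*w]=(m|v)[y0:y0+2*w,x0:x0+2*w]
        nl,l,st,c=cv2.connectedComponentsWithStats(mm.astype(np.uint8)); i=1+st[1:,4].argmax()
        print(n,k,u.round(),st[i])
        seg[n,k]=hull(l==i)
for k,g in guess.items():
    for ns in (('top',),('side',),('top','side')):
        x,f=fitcyl([(P[n],seg[n,k]) for n in ns],g,[(0,.028,.028)]); print(k,ns,x.round(4),round(f,3))
parts=[(0,.012,.05),(0,.052,.023),(.052,.074,.020),(.074,.084,.015),(.084,.0979,.009)]
for ns in (('top',),('side',),('top','side')):
    x,f=fitcyl([(P[n],seg[n,'gauge_shoulder'][0]['region']) for n in ns],(.53,.03),parts); print('gauge',ns,x.round(4),round(f,3))
# draw
for n in P:
    im=cv2.resize(P[n]['frame'],None,fx=3,fy=3)
    hs=(255,0,0)
    x0,y0=(80,130) if n=='top' else (170,220)
    for k in guess:
        c,_=cv2.findContours(cv2.resize(seg[n,k],None,fx=3,fy=3,interpolation=0),0,1); cv2.drawContours(im,c,-1,hs,1)
    for v in (x,): 
        for z0,z1,r in parts:
            for z in (z0,z1): cv2.polylines(im,[(proj(P[n],cyl(v[0],v[1],z,z,r)[:72])*3+1).round().astype(np.int32)],True,(0,0,255),1)
    cv2.imwrite(f'pics/fit_{n}.png',im[y0*3:y0*3+500,x0*3:x0*3+600])
E
```

```text
top wood [array([ 17,  92, 166], dtype=uint8), array([ 17,  93, 167], dtype=uint8)]
top far [156. 179.] [146 168  22  21 272]
top near [147. 234.] [136 226  23  21 283]
side wood [array([ 17, 106, 147], dtype=uint8), array([ 17, 106, 149], dtype=uint8)]
side far [215. 329.] [199 314  28  31 677]
side near [292. 339.] [281 323  30  32 699]
far ('top',) [0.5848 0.2703] 0.046
far ('side',) [0.586  0.2696] 0.058
far ('top', 'side') [0.5855 0.2703] 0.108
near ('top',) [0.4131 0.2836] 0.044
near ('side',) [0.4135 0.2824] 0.059
near ('top', 'side') [0.4131 0.283 ] 0.117
gauge ('top',) [0.5374 0.0352] 0.04
gauge ('side',) [0.5401 0.0345] 0.065
gauge ('top', 'side') [0.5383 0.0348] 0.116
```

View pics/fit_top.png

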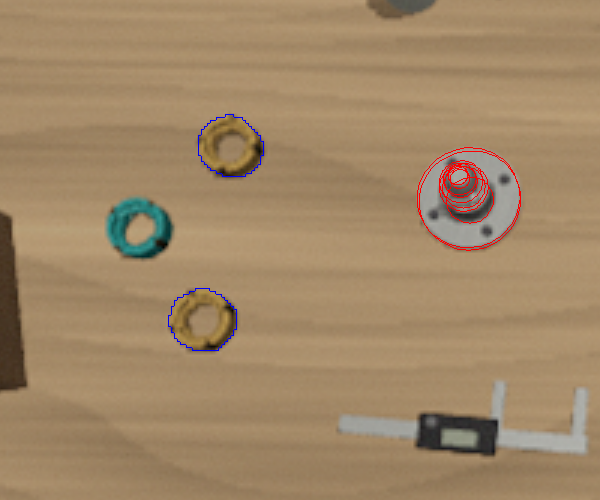

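View pics/fit_side.png

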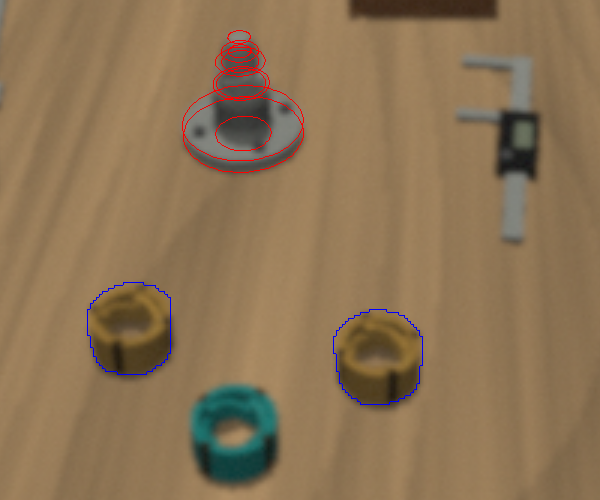

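```bash
cat >> h.py <<'E'
def to(xyz,ang=None):
    """print shift in tool cm from present pose to world target; ang = world angle of tool x (deg)"""
    o=arm.get_obs(); Rm=R.from_quat(o['tcp_rot']).as_matrix(); d=Rm.T@(np.array(xyz)-o['ee_pos'])*100
    a=np.degrees(np.arctan2(Rm[1,0],Rm[0,0]))
    print('shift cm',d.round(2),'x-angle',a.round(1),'z',Rm[:,2].round(4), '' if ang is None else ('turn',((a-ang+180)%360-180).round(1)))
E
python3 -c "
from h import *
to((.4132,.283,.13))"
```

```text
shift cm [-25.36  33.6   10.13] x-angle 76.5 z [ 1.e-04 -1.e-04 -1.e+00]
```

Call:
{"name": "arm_command", "arguments": {
  "rows": [
    [[-4, 5.3, 0, 0, 8.5], [-8, 10.6, 0, 0, 8.5], [-12, 15.9, 0, 0, 8.5], [-16, 21.2, 1, 0, 8.5], [-20, 26.5, 4, 0, 8.5], [-25.36, 33.6, 8, 0, 8.5], [-25.36, 33.6, 10.1, 0, 8.5], [-25.36, 33.6, 10.1, 0, 8.5]]
  ]
}}

```text
clock: 2.0
ee_pos: [0.4142, 0.2795, 0.1284]
tcp_rot: [0.786, 0.618, -0.002, 0.001]
contact_force: [-0.8, 1.2, 0.7]
finger_gap: 0.993
```

```bash
python3 -c "
from h import *
show(arm.get_obs()); to((.4132,.283,.001),69)
to((.5383,.0348,.2),69)"
```

```text
t 2.0 tcp [0.4142 0.2795 0.1284] q [ 7.865e-01  6.177e-01 -1.600e-03  6.000e-04] F [-0.8  1.2  0.7] M [ 0.04  0.01 -0.06] gap 0.993 j [-0.74  0.48  0.04  2.02 -0.03  0.65  0.64]
shift cm [ 0.36 -0.17 12.74] x-angle 76.3 z [-0.0017 -0.0028 -1.    ] ('turn', np.float64(7.3))
shift cm [-20.85  17.84  -7.11] x-angle 76.3 z [-0.0017 -0.0028 -1.    ] ('turn', np.float64(7.3))
```

Call:
{"name": "arm_command", "arguments": {
  "rows": [
    [[0.2, -0.1, 4, 0, 8.5], [0.2, -0.1, 8, 0, 8.5], [0.2, -0.1, 8, 0, 8.5]]
  ]
}}

```text
clock: 2.38
ee_pos: [0.4114, 0.285, 0.0488]
tcp_rot: [0.785, 0.62, -0.002, -0.0]
contact_force: [0.4, 0.5, 0.5]
finger_gap: 0.995
```

```bash
python3 - <<'E'
from h import *
show(arm.get_obs()); to((.4132,.283,.001),69)
p=arm.grab_frame('side'); cv2.imwrite('pics/s1.png',cv2.resize(p['frame'][200:400,180:400],None,fx=3,fy=3))
E
```

```text
t 2.38 tcp [0.4114 0.285  0.0488] q [ 7.848e-01  6.198e-01 -1.900e-03 -1.000e-04] F [0.4 0.5 0.5] M [-0.    0.03 -0.05] gap 0.995 j [-0.74  0.62  0.02  2.05 -0.03  0.47  0.64]
shift cm [-0.14  0.24  4.78] x-angle 76.6 z [-0.0031 -0.0022 -1.    ] ('turn', np.float64(7.6))
```

View pics/s1.png

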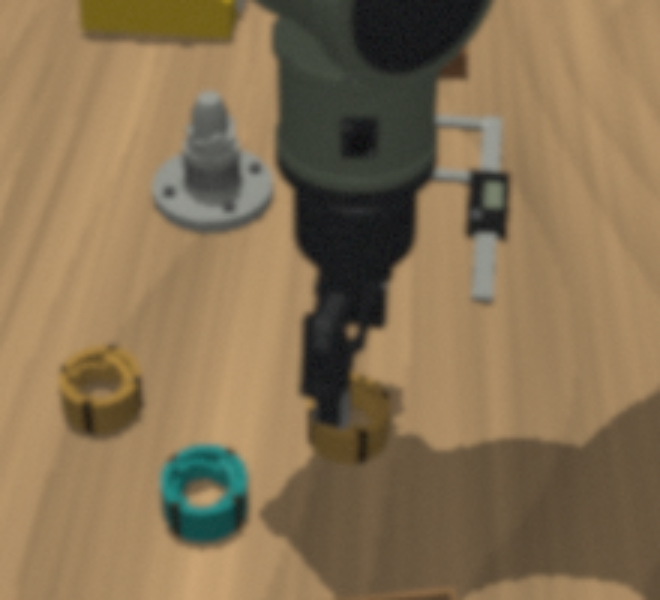

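Call:
{"name": "arm_command", "arguments": {
  "rows": [
    [[-0.17, 0.2, 3, 0, 8.5], [-0.17, 0.2, 4.6, 0, 8.5], [-0.17, 0.2, 4.75, 0, 8.5], [-0.17, 0.2, 4.75, 0, 8.5]]
  ]
}}

```text
clock: 2.92
ee_pos: [0.4145, 0.2835, 0.0037]
tcp_rot: [0.785, 0.619, 0.0, -0.0]
contact_force: [-0.8, -0.2, 0.8]
finger_gap: 0.995
```

```bash
python3 - <<'E'
from h import *
show(arm.get_obs()); to((.4132,.283,.001),69)
E
```

```text
t 2.92 tcp [0.4145 0.2835 0.0037] q [ 7.850e-01  6.194e-01  4.000e-04 -0.000e+00] F [-0.8 -0.2  0.8] M [0.04 0.   0.  ] gap 0.995 j [-0.73  0.71  0.02  2.06 -0.03  0.37  0.65]
shift cm [-0.08 -0.12  0.27] x-angle 76.5 z [ 6.e-04  5.e-04 -1.e+00] ('turn', np.float64(7.5))
```

Closing on the nut at moderate force.

Call:
{"name": "arm_command", "arguments": {
  "rows": [
    [[0, -0.05, 0.1, 0, 5.0], [0, -0.05, 0.1, 0, 5.0], [0, -0.05, 0.1, 0, 5.0], [0, -0.05, 0.1, 0, 5.0], [0, -0.05, 0.1, 0, 5.0], [0, -0.05, 0.1, 0, 5.0]]
  ],
  "newtons": 60
}}

```text
clock: 3.68
ee_pos: [0.4138, 0.2833, 0.0026]
tcp_rot: [0.785, 0.619, 0.0, -0.0]
contact_force: [-2.7, -2.5, 14.4]
finger_gap: 0.637
```

```bash
python3 - <<'E'
from h import *
show(arm.get_obs())
E
```

```text
t 3.67 tcp [0.4138 0.2833 0.0026] q [ 7.850e-01  6.195e-01  3.000e-04 -0.000e+00] F [-2.7 -2.5 14.4] M [-0.41  0.66  0.16] gap 0.637 j [-0.73  0.71  0.02  2.06 -0.03  0.37  0.65]
```

Call:
{"name": "arm_command", "arguments": {
  "rows": [
    [[0, 0, -2, 0, 5.0], [0, 0, -6, 0, 5.0], [0, 0, -11, 0, 5.0], [0, 0, -14, 0, 5.0], [0, 0, -14, 0, 5.0]]
  ]
}}

```text
clock: 4.3
ee_pos: [0.4145, 0.2838, 0.1438]
tcp_rot: [0.785, 0.619, 0.002, -0.0]
contact_force: [-0.5, -1.4, -3.0]
finger_gap: 0.634
```

```bash
python3 - <<'E'
from h import *
show(arm.get_obs()); to((.5383,.0348,.145))
for n in('top','side'):
    p=arm.grab_frame(n); f=p['frame']; u=proj(p,arm.get_obs()['ee_pos'])[0].astype(int); print(u)
    y0,x0=max(0,u[1]-80),max(0,u[0]-80)
    cv2.imwrite(f'pics/l_{n}.png',cv2.resize(f[y0:y0+150,x0:x0+160],None,fx=4,fy=4))
E
```

```text
t 4.3 tcp [0.4145 0.2838 0.1438] q [ 7.851e-01  6.194e-01  1.900e-03 -1.000e-04] F [-0.5 -1.4 -3. ] M [ 0.03 -0.03 -0.02] gap 0.634 j [-0.75  0.45  0.04  2.01 -0.03  0.68  0.64]
shift cm [-21.34  17.83  -0.14] x-angle 76.5 z [ 0.0029  0.0025 -1.    ] 
[132 228]
[296 291]
```

View pics/l_side.png

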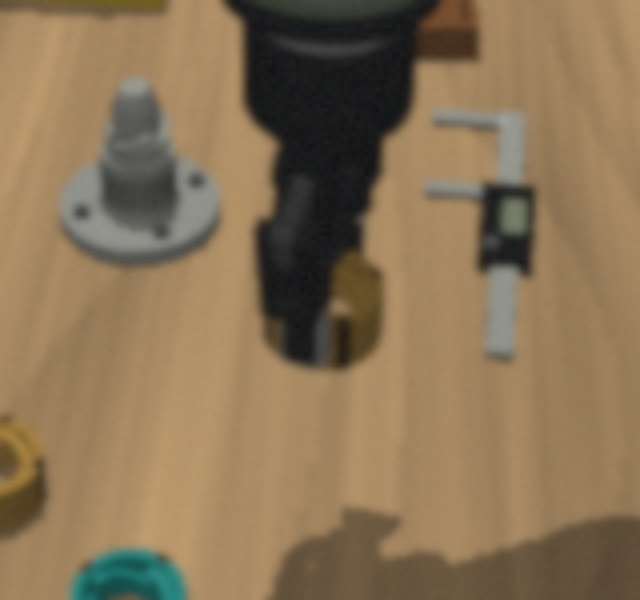

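Call:
{"name": "arm_command", "arguments": {
  "rows": [
    [[-4, 3.4, 0, 0, 5.0], [-8, 6.8, 0, 0, 5.0], [-12, 10.2, 0, 0, 5.0], [-16, 13.6, 0, 0, 5.0], [-20, 16.8, 0, 0, 5.0], [-21.3, 17.8, 0, 0, 5.0], [-21.3, 17.8, 0, 0, 5.0], [-21.3, 17.8, 0, 0, 5.0]]
  ]
}}

```text
clock: 5.4
ee_pos: [0.5366, 0.036, 0.1411]
tcp_rot: [0.785, 0.62, -0.0, -0.001]
contact_force: [0.8, 0.8, -3.0]
finger_gap: 0.637
```

```bash
python3 - <<'E'
from h import *
show(arm.get_obs()); to((.5389,.0351,.145))
for n in('top','side'):
    p=arm.grab_frame(n); f=p['frame']; u=proj(p,arm.get_obs()['ee_pos'])[0].astype(int); print(u)
    im=cv2.resize(f,None,fx=4,fy=4)
    v=arm.get_obs()['ee_pos']; v=(v[0]-.0006,v[1]-.0003); b=arm.get_obs()['ee_pos'][2]-.0027
    for z in (b,b+.028): cv2.polylines(im,[(proj(p,cyl(v[0],v[1],z,z,.028)[:72])*4+1.5).round().astype(np.int32)],True,(0,0,255),1)
    v=(.5383,.0348)
    for z,r in ((.012,.05),(.052,.023),(.098,.009)): cv2.polylines(im,[(proj(p,cyl(v[0],v[1],z,z,r)[:72])*4+1.5).round().astype(np.int32)],True,(255,0,0),1)
    y0,x0=max(0,u[1]-80),max(0,u[0]-80)
    cv2.imwrite(f'pics/g_{n}.png',im[4*y0:4*y0+600,4*x0:4*x0+640])
E
```

```text
t 5.4 tcp [0.5366 0.036  0.1411] q [ 7.846e-01  6.200e-01 -4.000e-04 -5.000e-04] F [ 0.8  0.8 -3. ] M [0.04 0.06 0.02] gap 0.637 j [-0.22  0.51  0.06  1.91 -0.04  0.72  1.2 ]
shift cm [-0.03  0.24 -0.39] x-angle 76.6 z [-1.4e-03  3.0e-04 -1.0e+00] 
[229 184]
[249 216]
```

View pics/g_side.png

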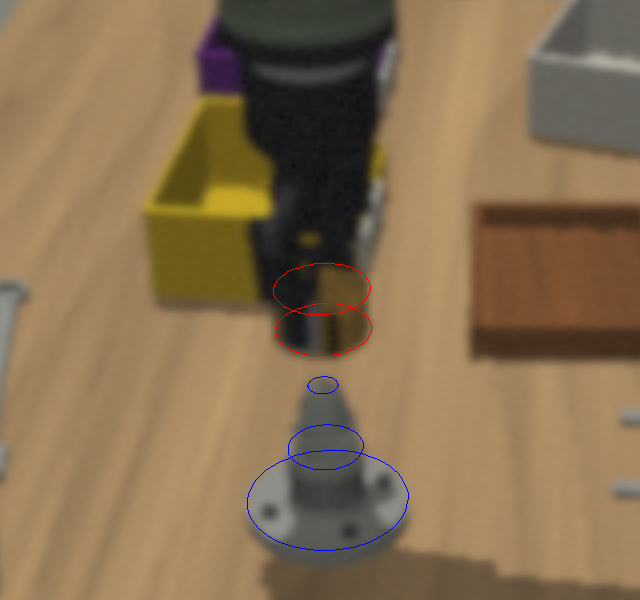

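View pics/g_top.png

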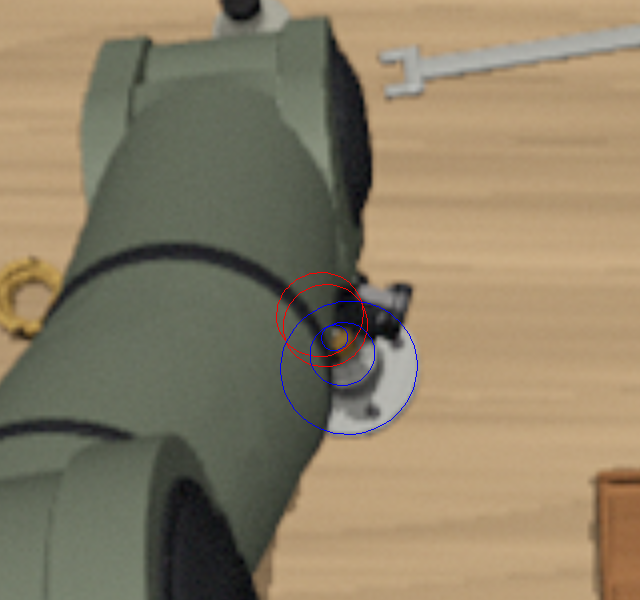

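Call:
{"name": "arm_command", "arguments": {
  "rows": [
    [[0, 0.2, 2, 0, 5.0], [0, 0.2, 4, 0, 5.0], [0, 0.2, 5, 0, 5.0], [0, 0.2, 5.4, 0, 5.0], [0, 0.2, 5.4, 0, 5.0]]
  ]
}}

```text
clock: 6.12
ee_pos: [0.5393, 0.0344, 0.088]
tcp_rot: [0.785, 0.619, 0.0, 0.0]
contact_force: [-1.1, 0.1, -2.8]
finger_gap: 0.64
```

```bash
python3 - <<'E'
from h import *
show(arm.get_obs()); to((.5389,.0351,.145))
E
```

```text
t 6.12 tcp [0.5393 0.0344 0.088 ] q [7.850e-01 6.195e-01 1.000e-04 0.000e+00] F [-1.1  0.1 -2.8] M [-0.02 -0.02  0.  ] gap 0.64 j [-0.21  0.59  0.05  1.94 -0.05  0.61  1.21]
shift cm [ 0.06 -0.06 -5.7 ] x-angle 76.6 z [ 2.e-04  0.e+00 -1.e+00]
```

Call:
{"name": "arm_command", "arguments": {
  "rows": [
    [[0, 0, 0.6, 0, 5.0], [0, 0, 1.1, 0, 5.0], [0, 0, 1.2, 0, 5.0], [0, 0, 1.3, 0, 5.0]]
  ]
}}

```text
clock: 6.62
ee_pos: [0.5392, 0.0341, 0.0748]
tcp_rot: [0.785, 0.619, -0.0, 0.0]
contact_force: [-0.4, -1.3, -0.9]
finger_gap: 0.635
```

Call:
{"name": "arm_command", "arguments": {
  "rows": [
    [[0, 0, 0.15, 0, 5.0], [0, 0, 0.15, 0, 5.0]]
  ]
}}

```text
clock: 6.88
ee_pos: [0.5391, 0.034, 0.0732]
tcp_rot: [0.785, 0.619, -0.0, -0.0]
contact_force: [-1.6, -1.0, -2.9]
finger_gap: 0.635
```

Call:
{"name": "arm_command", "arguments": {
  "rows": [
    [[0, 0, 0.15, 0, 5.0], [0, 0, 0.15, 0, 5.0]]
  ]
}}

```text
clock: 7.12
ee_pos: [0.5391, 0.034, 0.072]
tcp_rot: [0.785, 0.619, -0.0, 0.0]
contact_force: [-3.6, -2.1, 3.3]
finger_gap: 0.636
```

Call:
{"name": "arm_command", "arguments": {
  "rows": [
    [[0, 0, 0.1, 0, 5.0], [0, 0, 0.1, 0, 5.0]]
  ]
}}

```text
clock: 7.38
ee_pos: [0.5392, 0.034, 0.0716]
tcp_rot: [0.785, 0.619, -0.0, 0.0]
contact_force: [-8.9, -2.5, 19.0]
finger_gap: 0.638
```

Call:
{"name": "arm_command", "arguments": {
  "rows": [
    [[0, -0.05, 0.05, 6, 5.0], [0, -0.05, 0.12, 12, 5.0], [0, -0.05, 0.19, 18, 5.0], [0, -0.05, 0.19, 18, 5.0]]
  ]
}}

```text
clock: 7.88
ee_pos: [0.5393, 0.0334, 0.0695]
tcp_rot: [0.873, 0.488, 0.0, 0.001]
contact_force: [-3.1, -7.1, 12.1]
finger_gap: 0.636
```

```bash
python3 - <<'E'
from h import *
show(arm.get_obs()); to((.5389,.0351,.145))
E
```

```text
t 7.88 tcp [0.5393 0.0334 0.0695] q [8.729e-01 4.879e-01 3.000e-04 7.000e-04] F [-3.1 -7.1 12.1] M [-1.71  0.62 -0.15] gap 0.636 j [-0.27  0.63  0.13  1.95 -0.14  0.57  0.98]
shift cm [ 0.12 -0.11 -7.55] x-angle 58.4 z [ 1.3e-03 -9.0e-04 -1.0e+00]
```

Call:
{"name": "arm_command", "arguments": {
  "rows": [
    [[0, 0, 0.1, 9, 5.0], [0, 0, 0.2, 18, 5.0], [0, 0, 0.3, 27, 5.0], [0, 0, 0.4, 36, 5.0], [0, 0, 0.4, 36, 5.0]]
  ]
}}

```text
clock: 8.5
ee_pos: [0.5393, 0.0334, 0.0655]
tcp_rot: [0.981, 0.194, 0.001, 0.001]
contact_force: [-4.0, -6.2, 11.6]
finger_gap: 0.637
```

```bash
python3 - <<'E'
from h import *
show(arm.get_obs()); to((.5389,.0351,.145))
E
```

```text
t 8.5 tcp [0.5393 0.0334 0.0655] q [9.810e-01 1.938e-01 5.000e-04 7.000e-04] F [-4.  -6.2 11.6] M [-1.66  0.67 -0.27] gap 0.637 j [-0.38  0.66  0.3   1.96 -0.33  0.57  0.52]
shift cm [ 0.04 -0.16 -7.95] x-angle 22.3 z [ 0.0013 -0.0011 -1.    ]
```

Call:
{"name": "arm_command", "arguments": {
  "rows": [
    [[0, 0, 0.1, 9, 5.0], [0, 0, 0.2, 18, 5.0], [0, 0, 0.2, 18, 5.0]]
  ]
}}

```text
clock: 8.88
ee_pos: [0.5392, 0.0332, 0.0634]
tcp_rot: [0.999, 0.038, 0.001, 0.001]
contact_force: [-3.3, -7.5, 11.6]
finger_gap: 0.635
```

Call:
{"name": "arm_command", "arguments": {
  "rows": [
    [[0, 0, 0.1, 9, 5.0], [0, 0, 0.1, 9, 5.0]]
  ]
}}

```text
clock: 9.12
ee_pos: [0.5392, 0.0331, 0.0624]
tcp_rot: [0.999, -0.041, 0.001, 0.001]
contact_force: [-3.4, -7.5, 11.7]
finger_gap: 0.636
```

Call:
{"name": "arm_command", "arguments": {
  "rows": [
    [[0, 0, 0.1, 9, 5.0], [0, 0, 0.1, 9, 5.0]]
  ]
}}

```text
clock: 9.38
ee_pos: [0.5392, 0.0332, 0.0614]
tcp_rot: [0.993, -0.119, 0.001, 0.001]
contact_force: [-3.6, -7.0, 12.2]
finger_gap: 0.633
```

```bash
python3 - <<'E'
from h import *
show(arm.get_obs()); to((.5389,.0351,.145))
E
```

```text
t 9.38 tcp [0.5392 0.0332 0.0614] q [ 9.929e-01 -1.189e-01  7.000e-04  5.000e-04] F [-3.6 -7.  12.2] M [-1.88  0.81 -0.23] gap 0.633 j [-0.5   0.7   0.46  1.97 -0.53  0.6   0.08]
shift cm [-0.06 -0.17 -8.36] x-angle -13.7 z [ 0.0012 -0.0013 -1.    ]
```

Call:
{"name": "arm_command", "arguments": {
  "rows": [
    [[0, 0, 0.1, 9, 5.0], [0, 0, 0.1, 9, 5.0]]
  ]
}}

```text
clock: 9.62
ee_pos: [0.5392, 0.0331, 0.0604]
tcp_rot: [0.981, -0.196, 0.001, 0.001]
contact_force: [-3.3, -8.4, 11.5]
finger_gap: 0.635
```

Call:
{"name": "arm_command", "arguments": {
  "rows": [
    [[0, 0, 0.1, 9, 5.0], [0, 0, 0.1, 9, 5.0]]
  ]
}}

```text
clock: 9.88
ee_pos: [0.5392, 0.0331, 0.0594]
tcp_rot: [0.962, -0.273, 0.001, 0.0]
contact_force: [-3.4, -8.0, 12.9]
finger_gap: 0.632
```

```bash
python3 - <<'E'
from h import *
show(arm.get_obs()); to((.5389,.0351,.145))
E
```

```text
t 9.88 tcp [0.5392 0.0331 0.0594] q [ 9.621e-01 -2.727e-01  8.000e-04  5.000e-04] F [-3.4 -8.  12.9] M [-1.89  0.85 -0.25] gap 0.632 j [-0.55  0.72  0.54  1.97 -0.62  0.62 -0.15]
shift cm [-0.11 -0.15 -8.56] x-angle -31.7 z [ 0.0013 -0.0014 -1.    ]
```

Call:
{"name": "arm_command", "arguments": {
  "rows": [
    [[0, 0, 0.1, 9, 5.0], [0, 0, 0.2, 18, 5.0], [0, 0, 0.2, 18, 5.0]]
  ]
}}

```text
clock: 10.25
ee_pos: [0.5392, 0.0331, 0.0574]
tcp_rot: [0.908, -0.42, 0.001, 0.0]
contact_force: [-4.4, -6.7, 14.0]
finger_gap: 0.636
```

Call:
{"name": "arm_command", "arguments": {
  "rows": [
    [[0, 0, 0.1, 9, 5.0], [0, 0, 0.1, 9, 5.0]]
  ]
}}

```text
clock: 10.5
ee_pos: [0.5391, 0.0333, 0.0563]
tcp_rot: [0.872, -0.49, 0.001, 0.0]
contact_force: [-3.9, -5.7, 9.6]
finger_gap: 0.634
```

```bash
python3 - <<'E'
from h import *
show(arm.get_obs()); to((.5389,.0351,.145))
p=arm.grab_frame('side'); cv2.imwrite('pics/s3.png',cv2.resize(p['frame'][160:310,180:340],None,fx=4,fy=4,interpolation=cv2.INTER_CUBIC))
E
```

```text
t 10.5 tcp [0.5391 0.0333 0.0563] q [ 8.719e-01 -4.897e-01  8.000e-04  4.000e-04] F [-3.9 -5.7  9.6] M [-1.47  0.81 -0.18] gap 0.634 j [-0.62  0.77  0.65  1.97 -0.76  0.66 -0.5 ]
shift cm [-0.15 -0.08 -8.87] x-angle -58.6 z [ 0.001  -0.0014 -1.    ]
```

View pics/s3.png

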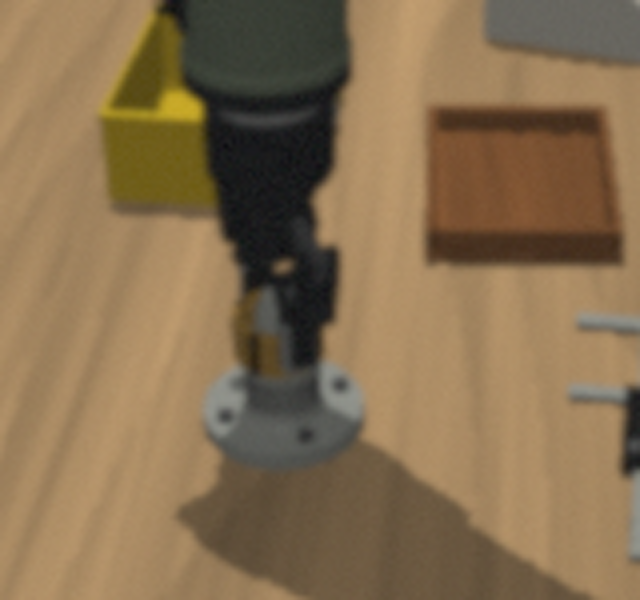

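Call:
{"name": "arm_command", "arguments": {
  "rows": [
    [[0, 0, 0.1, 9, 5.0], [0, 0, 0.1, 9, 5.0]]
  ]
}}

```text
clock: 10.8
ee_pos: [0.5387, 0.0337, 0.0548]
tcp_rot: [0.831, -0.556, 0.0, 0.0]
contact_force: [-1.8, -4.7, 1.3]
finger_gap: 0.636
```

Call:
{"name": "arm_command", "arguments": {
  "rows": [
    [[0, 0, 0.1, 6, 5.0], [0, 0, 0.1, 6, 5.0]]
  ]
}}

```text
clock: 11.05
ee_pos: [0.5394, 0.0332, 0.0546]
tcp_rot: [0.801, -0.599, 0.001, 0.0]
contact_force: [-3.8, -5.6, 13.8]
finger_gap: 0.638
```

```bash
python3 - <<'E'
from h import *
show(arm.get_obs())
E
```

```text
t 11.05 tcp [0.5394 0.0332 0.0546] q [ 8.008e-01 -5.989e-01  1.000e-03  1.000e-04] F [-3.8 -5.6 13.8] M [-1.45  0.92 -0.15] gap 0.638 j [-0.66  0.8   0.72  1.98 -0.83  0.69 -0.69]
```

Call:
{"name": "arm_command", "arguments": {
  "rows": [
    [[0, 0, 0.05, 8, 5.0], [0, 0, 0.05, 8, 5.0], [0, 0, 0.05, 8, 5.0]]
  ]
}}

```text
clock: 11.42
ee_pos: [0.5395, 0.0329, 0.0545]
tcp_rot: [0.757, -0.653, 0.001, -0.0]
contact_force: [-5.6, -7.2, 22.6]
finger_gap: 0.634
```

```bash
python3 - <<'E'
from h import *
show(arm.get_obs())
E
```

```text
t 11.43 tcp [0.5395 0.0329 0.0545] q [ 7.574e-01 -6.529e-01  1.200e-03 -2.000e-04] F [-5.6 -7.2 22.6] M [-1.66  1.32 -0.35] gap 0.634 j [-0.68  0.81  0.75  1.98 -0.87  0.7  -0.8 ]
```

```bash
python3 - <<'E'
from h import *
p=arm.grab_frame('side')
im=cv2.resize(p['frame'],None,fx=6,fy=6,interpolation=cv2.INTER_CUBIC)
raw=im.copy()
for z,c in ((.052,(0,0,255)),(.080,(0,0,255)),(.0595,(255,0,0)),(.0875,(255,0,0))):
    cv2.polylines(im,[(proj(p,cyl(.5385,.0342,z,z,.028)[:72])*6+2.5).round().astype(np.int32)],True,c,1)
a=np.hstack([raw[1260:1680,1350:1680],im[1260:1680,1350:1680]])
cv2.imwrite('pics/home.png',a)
E
```

```text
(no output)
```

View pics/home.png

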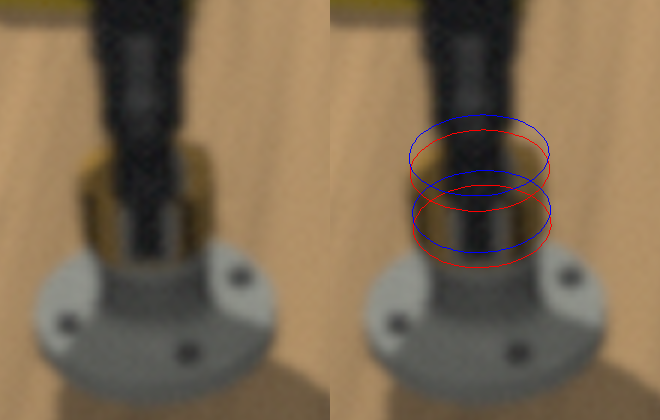

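Red (home height) matches the nut's underside and the stop height agrees too, so this is the good nut. Now I'll unscrew it.

Call:
{"name": "arm_command", "arguments": {
  "rows": [
    [[0, 0, -0.15, -3, 5.0], [0, 0, -0.32, -12, 5.0], [0, 0, -0.42, -21, 5.0], [0, 0, -0.52, -30, 5.0], [0, 0, -0.62, -39, 5.0], [0, 0, -0.72, -48, 5.0], [0, 0, -0.72, -48, 5.0]]
  ]
}}

```text
clock: 12.35
ee_pos: [0.5389, 0.0336, 0.0607]
tcp_rot: [0.958, -0.288, 0.0, 0.0]
contact_force: [-0.2, -6.0, -3.2]
finger_gap: 0.637
```

```bash
python3 - <<'E'
from h import *
show(arm.get_obs()); to((.5389,.0351,.145))
E
```

```text
t 12.35 tcp [0.5389 0.0336 0.0607] q [ 9.576e-01 -2.880e-01  3.000e-04  1.000e-04] F [-0.2 -6.  -3.2] M [-1.24  0.11  0.08] gap 0.637 j [-0.56  0.72  0.55  1.97 -0.63  0.62 -0.17]
shift cm [-0.08 -0.12 -8.43] x-angle -33.5 z [ 5.e-04 -3.e-04 -1.e+00]
```

Call:
{"name": "arm_command", "arguments": {
  "rows": [
    [[0, 0, -0.1, -9, 5.0], [0, 0, -0.2, -18, 5.0], [0, 0, -0.3, -27, 5.0], [0, 0, -0.4, -36, 5.0], [0, 0, -0.5, -45, 5.0], [0, 0, -0.6, -54, 5.0], [0, 0, -0.7, -63, 5.0], [0, 0, -0.8, -72, 5.0], [0, 0, -0.9, -81, 5.0], [0, 0, -1.0, -90, 5.0], [0, 0, -1.0, -90, 5.0]]
  ]
}}

```text
clock: 13.72
ee_pos: [0.539, 0.0339, 0.0706]
tcp_rot: [0.882, 0.472, 0.0, -0.0]
contact_force: [-0.7, -3.7, -1.8]
finger_gap: 0.637
```

Call:
{"name": "arm_command", "arguments": {
  "rows": [
    [[0, 0, -0.1, -9, 5.0], [0, 0, -0.2, -18, 5.0], [0, 0, -0.3, -27, 5.0], [0, 0, -0.4, -36, 5.0], [0, 0, -0.5, -45, 5.0], [0, 0, -0.61, -55, 5.0], [0, 0, -0.61, -55, 5.0]]
  ]
}}

```text
clock: 14.6
ee_pos: [0.5388, 0.0343, 0.0766]
tcp_rot: [0.565, 0.825, 0.0, -0.0]
contact_force: [0.6, -1.9, -2.2]
finger_gap: 0.636
```

```bash
python3 - <<'E'
from h import *
show(arm.get_obs()); to((.5389,.0351,.145))
E
```

```text
t 14.6 tcp [0.5388 0.0343 0.0766] q [ 5.648e-01  8.252e-01  1.000e-04 -2.000e-04] F [ 0.6 -1.9 -2.2] M [-0.35  0.09  0.  ] gap 0.636 j [-0.09  0.61 -0.12  1.94  0.12  0.6   1.66]
shift cm [ 0.08  0.04 -6.84] x-angle 111.2 z [-2.e-04  5.e-04 -1.e+00]
```

Call:
{"name": "arm_command", "arguments": {
  "rows": [
    [[0, 0, -0.15, 0, 5.0], [0, 0, -0.3, 0, 5.0], [0, 0, -0.3, 0, 5.0]]
  ]
}}

```text
clock: 14.98
ee_pos: [0.5387, 0.0344, 0.0798]
tcp_rot: [0.563, 0.826, -0.0, -0.0]
contact_force: [-1.9, -1.4, -1.6]
finger_gap: 0.635
```

Free. I'll lift it clear and fit the tray's pose meanwhile.

Call:
{"name": "arm_command", "arguments": {
  "rows": [
    [[0, 0, -2, 0, 5.0], [0, 0, -5, 0, 5.0], [0, 0, -7, 0, 5.0], [0, 0, -7, 0, 5.0]]
  ]
}}

```text
clock: 15.48
ee_pos: [0.5396, 0.0345, 0.1508]
tcp_rot: [0.563, 0.827, 0.001, 0.001]
contact_force: [0.5, 0.7, -2.9]
finger_gap: 0.636
```

```bash
python3 - <<'E'
from h import *
import pickle; P,seg=pickle.load(open('s.pkl','rb'))
p=P['top']
# tray rim corners in top0 via colour
hsv=cv2.cvtColor(p['frame'],cv2.COLOR_BGR2HSV)
m=np.zeros((420,560),np.uint8); m[205:285,285:375]=1
m&=((hsv[...,1]>130)&(hsv[...,0]<20)).astype(np.uint8)
n,l,st,c=cv2.connectedComponentsWithStats(m); i=1+st[1:,4].argmax()
r=cv2.minAreaRect(cv2.findNonZero((l==i).astype(np.uint8))); print(st[i],r)
for b in cv2.boxPoints(r): print(b, ray(p,b,.028)[:2].round(4), ray(p,b,0)[:2].round(4))
print('c',ray(p,r[0],.026).round(4))
show(arm.get_obs()); to((.398,-.243,.15))
E
```

```text
[ 299  219   65   52 3122] ((330.7779235839844, 244.94886779785156), (49.52040481567383, 63.90890121459961), 87.70938873291016)
[297.85938 221.48561] [ 0.4608 -0.1473] [ 0.4658 -0.1478]
[361.71722 218.93129] [ 0.4712 -0.329 ] [ 0.4765 -0.3336]
[363.69647 268.4121 ] [ 0.3312 -0.3322] [ 0.3333 -0.3368]
[299.83862 270.96643] [ 0.321  -0.1545] [ 0.3229 -0.1552]
c [ 0.3955 -0.241   0.026 ]
t 15.47 tcp [0.5396 0.0345 0.1508] q [0.5628 0.8266 0.001  0.001 ] F [ 0.5  0.7 -2.9] M [ 0.   -0.01 -0.03] gap 0.636 j [-0.08  0.49 -0.13  1.9   0.09  0.75  1.69]
shift cm [-20.63 -23.35   0.03] x-angle 111.5 z [ 2.8e-03  5.0e-04 -1.0e+00]
```

Call:
{"name": "arm_command", "arguments": {
  "rows": [
    [[-3.5, -4, 0, 4, 5.0], [-7, -8, 0, 8, 5.0], [-10.5, -12, 0, 12, 5.0], [-14, -16, 0, 16, 5.0], [-17.5, -20, 0, 20, 5.0], [-20.5, -23.2, 0, 20, 5.0], [-20.5, -23.2, 2, 20, 5.0], [-20.5, -23.2, 4, 20, 5.0], [-20.5, -23.2, 4, 20, 5.0]]
  ]
}}

```text
clock: 16.6
ee_pos: [0.3973, -0.2411, 0.1081]
tcp_rot: [0.698, 0.716, -0.001, -0.002]
contact_force: [1.3, -0.4, -2.1]
finger_gap: 0.636
```

```bash
python3 - <<'E'
from h import *
show(arm.get_obs()); to((.399,-.241,.012))
p=arm.grab_frame('side'); cv2.imwrite('pics/s5.png',cv2.resize(p['frame'][110:260,230:390],None,fx=4,fy=4,interpolation=cv2.INTER_CUBIC))
E
```

```text
t 16.6 tcp [ 0.3973 -0.2411  0.1081] q [ 6.976e-01  7.165e-01 -5.000e-04 -1.500e-03] F [ 1.3 -0.4 -2.1] M [ 0.02 -0.05  0.  ] gap 0.636 j [ 0.43  0.47 -0.01  2.11  0.01  0.56  2.  ]
shift cm [-0.01  0.2   9.61] x-angle 91.5 z [-0.0029  0.0013 -1.    ]
```

View pics/s5.png

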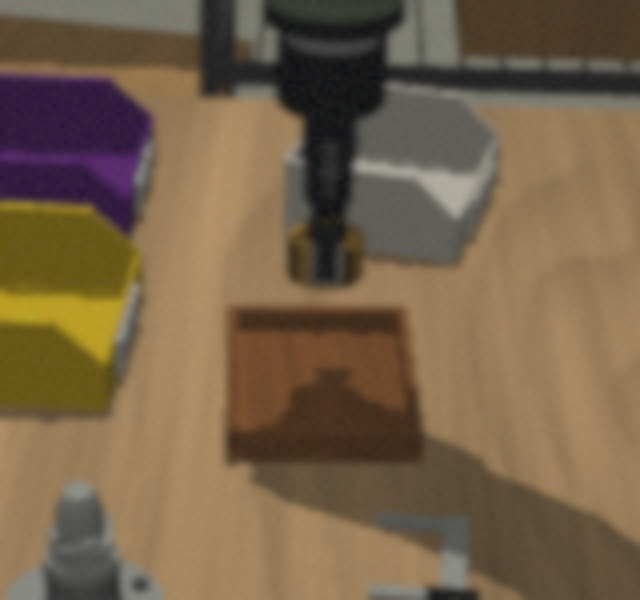

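Call:
{"name": "arm_command", "arguments": {
  "rows": [
    [[0, 0.1, 3, 0, 5.0], [0, 0.1, 6, 0, 5.0], [0, 0.1, 8, 0, 5.0], [0, 0.1, 9.2, 0, 5.0], [0, 0.1, 9.4, 0, 5.0], [0, 0.1, 9.4, 0, 5.0]]
  ]
}}

```text
clock: 17.4
ee_pos: [0.3996, -0.2417, 0.0163]
tcp_rot: [0.698, 0.717, 0.0, 0.0]
contact_force: [-0.7, -0.8, -2.4]
finger_gap: 0.631
```

Call:
{"name": "arm_command", "arguments": {
  "rows": [
    [[0, 0, 0.15, 0, 5.0], [0, 0, 0.25, 0, 5.0], [0, 0, 0.25, 0, 5.0]]
  ]
}}

```text
clock: 17.77
ee_pos: [0.3993, -0.2416, 0.0133]
tcp_rot: [0.698, 0.717, 0.0, 0.0]
contact_force: [0.1, -0.3, -2.5]
finger_gap: 0.635
```

Call:
{"name": "arm_command", "arguments": {
  "rows": [
    [[0, 0, 0.15, 0, 5.0], [0, 0, 0.25, 0, 5.0], [0, 0, 0.25, 0, 5.0]]
  ]
}}

```text
clock: 18.15
ee_pos: [0.3992, -0.2416, 0.0107]
tcp_rot: [0.697, 0.717, -0.0, -0.0]
contact_force: [0.1, 0.0, -2.1]
finger_gap: 0.636
```

Call:
{"name": "arm_command", "arguments": {
  "rows": [
    [[0, 0, 0.1, 0, 5.0], [0, 0, 0.1, 0, 5.0]]
  ]
}}

```text
clock: 18.4
ee_pos: [0.3993, -0.2416, 0.0106]
tcp_rot: [0.698, 0.717, 0.0, 0.0]
contact_force: [-6.0, 4.5, 28.7]
finger_gap: 0.634
```

Call:
{"name": "arm_command", "arguments": {
  "rows": [
    [[0, 0, -0.07, 0, 5.0], [0, 0, -0.07, 0, 5.8], [0, 0, -0.1, 0, 6.3], [0, 0, -0.1, 0, 6.8], [0, 0, -0.1, 0, 7.2], [0, 0, -0.1, 0, 7.2], [0, 0, -0.1, 0, 7.2]]
  ]
}}

```text
clock: 19.27
ee_pos: [0.3993, -0.2416, 0.0107]
tcp_rot: [0.698, 0.717, -0.0, 0.0]
contact_force: [-0.1, 0.7, -0.1]
finger_gap: 0.844
```

Call:
{"name": "arm_command", "arguments": {
  "rows": [
    [[0, 0, -1.5, 0, 7.2], [0, 0, -5, 0, 7.2], [0, 0, -10, 0, 7.2], [0, 0, -15, 0, 7.2], [0, 5, -15, 0, 7.2], [0, 10, -15, 0, 7.2], [0, 15, -15, 0, 7.2], [0, 15, -15, 0, 7.2]]
  ]
}}

```text
clock: 20.27
ee_pos: [0.5518, -0.2363, 0.1613]
tcp_rot: [0.697, 0.717, 0.001, 0.0]
contact_force: [-0.8, 0.1, 0.6]
finger_gap: 0.843
```

```bash
python3 - <<'E'
from h import *
show(arm.get_obs())
P={n:arm.grab_frame(n) for n in('top','side')}
t=P['top']['frame'][150:280,110:380]; s=P['side']['frame'][150:360,180:360]
cv2.imwrite('pics/f_top.png',cv2.resize(t,None,fx=2.9,fy=2.9,interpolation=cv2.INTER_CUBIC)); cv2.imwrite('pics/f_side.png',cv2.resize(s,None,fx=2.8,fy=2.8,interpolation=cv2.INTER_CUBIC))
E
```

```text
t 20.27 tcp [ 0.5518 -0.2363  0.1613] q [6.966e-01 7.174e-01 7.000e-04 5.000e-04] F [-0.8  0.1  0.6] M [0.   0.09 0.05] gap 0.843 j [ 0.32  0.56 -0.01  1.73  0.01  0.84  1.9 ]
```

View pics/f_top.png

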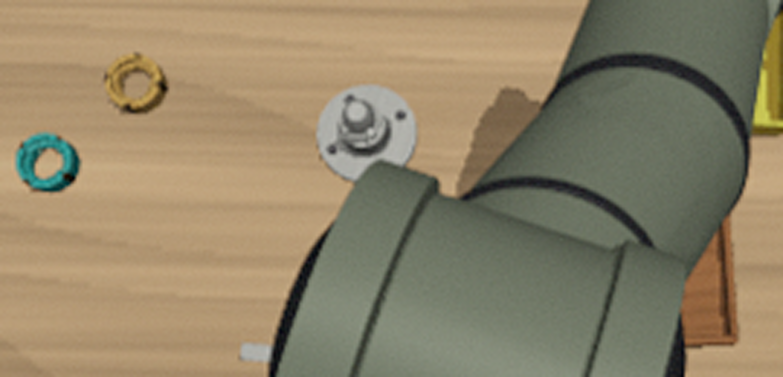

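View pics/f_side.png

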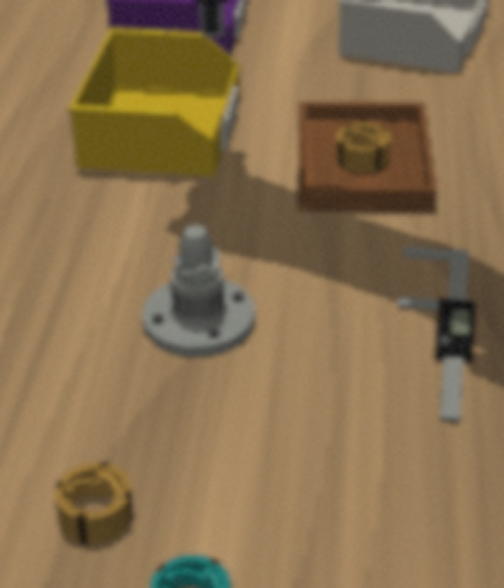

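The nut stands upright in the tray at about (362,148) in the side view. The far nut is unmoved, and the gripper is clear at z 0.16.

```bash
python3 -c "
from h import *
print(arm.close_job())"
```

```text
the job is handed in; nothing more can be done
None
```

I checked the nearer bronze nut. It went fully home on the gauge, so I screwed it off again and stood it upright in the wooden tray. I handed the job in at about 20 s; no verdict was reported.

- **Went home:** the nut turned down smoothly through about 150° and 17 mm. It stopped with the tool at 54.6 mm, which puts its underside within about 1 mm of the shoulder, well below the off-pitch nut's 7 to 8 mm stop. The side picture matched the home height, and turning harder gave no more descent.
- **Screwed off:** I turned it back about 190° anticlockwise and it lifted free without catching.
- **Last checks:** the side picture shows the nut upright in the tray. The far bronze nut and the turquoise look-alike looked unmoved by eye; I did not re-measure their positions. The gripper was clear of everything at 0.16 m, with near-zero contact force.

In the last top picture the arm hid the placed nut, so only the side camera and the force readings confirm the placing. None of the checks failed or disagreed.

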